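Clamp the stone slab on the bench clamp

TASK

Clamp the rough pink stone down where it lies on the rubber mat: slide the red clamp arm gently down its upright bar until the rubber foot presses on the stone and the arm tips and bites on the bar, then tighten it by turning the wooden handle clockwise about a third of a turn. The stone is brittle, so feel for the contact and press only lightly (about 10 N will do), do not shift the stone, and leave the things round about where they stand.

Things in the scene. Friction and masses are not known exactly. Their poses are not given: they have to be found in the camera images.
- clamp: Bench clamp, fixed to the table: grey foot plate 200 x 160 x 12 mm with a black rubber mat (100 x 150 mm, top 15 mm above the table) and an upright flat steel bar (22 x 9 mm) that ends 180 mm above the table. Origin: on the table under the axis of the screw, at the middle of the mat. Its x axis points from there to the bar, whose axis is 85 mm away; z up.
- jaw (a joint): Red arm on a collar round the bar (collar 42x24x66 mm, arm 18 wide, 22 high, round boss 28 diameter at the screw). Value: how far it is slid down from the top, m, 0 to 0.075. Slides down with about 2 N of drag, stays where left. When the foot presses on work the screw end tips up and the collar bites the bar: it cannot slide back up and keeps the pressing force.
- jaw_tilt (a joint): How far the arm has tipped up at its screw end, rad: 0 level, 0.02 when the collar begins to bite on the bar (screw end lifted by 1.7 mm), up to about 0.04 when tight.
- handle (a joint): Wooden handle on the vertical screw at the arm's end: upright round grip, 31 mm diameter, 48 mm long, free to rock a little to and from the bar. Value: angle turned clockwise seen from above, rad, 0 to 5; clockwise feeds the screw down through the arm 12 mm a turn (with the foot on the work the arm tips up instead and the handle keeps its height). Turns with 0.1 N m, stays where left.
- handle_grip (a point): Point on the axis of the wooden handle to grasp it at, 19 mm below its top and 48 mm above the top of the red boss at handle angle 0; moves down with arm and screw. z up.
- foot: Smooth black rubber foot under the screw, a dome of 26 mm diameter, gives only about 1 mm under 12 N of pressing. Origin at its lowest point, 104 mm below point handle_grip when not compressed.
- stone: Rough slab of pink stone lying loose on the mat under the foot, 45 x 98 x 27 mm (long side along its y). Origin: middle of its underside. Its top is broken and uneven: under the foot it stands anywhere from 16 to 27 mm above the mat.
- spray_bottle: Yellow spray bottle with white head, 66 x 81 x 190 mm, bystander; origin at the middle of its underside.
- polish_tin: Low round tin with dark red lid, 62 mm diameter, 22 mm high, bystander; origin at the middle of its underside.

How it is judged (in metres and radians):
On the way, in this order (a step that is already met when the one before it is completed fails the run):
1. the arm is slid down until its foot presses on the stone, before the handle is turned (contact force between foot and stone above 3 N and value of joint jaw above 0.04 m and value of joint handle below 0.8 rad), for 0.05 s.
2. the arm has bitten and the handle is tightened onto the stone (value of joint handle above 1.6 rad and value of joint jaw_tilt above 0.012 rad and contact force between foot and stone above 6 N), for 0.2 s.
At the end, for the whole second after the job is handed in: The foot by itself presses on the stone with 6 to 25 N, the arm is tipped by more than 0.012 rad (biting on the bar), the handle stands past 1.6 rad, and the stone lies flat (within 0.15 rad) and within 15 mm of where it was (all of step 2 and contact force between foot and stone below 25 N and distance of stone from where it was at the start of the episode below 0.015 m and angle between stone's own z axis and vertical below 0.15 rad); the robot touches nothing.
It fails at once if the stone is pressed with more than 25 N (it may crack) (contact force between foot and stone above 25 N).
It fails at once if the stone is shifted by more than 20 mm (distance of stone from where it was at the start of the episode above 0.02 m).
It fails at once if a bystander is shifted by more than 25 mm (distance of any of spray_bottle, polish_tin from where it was at the start of the episode above 0.025 m).
It also fails if it takes over 48 s, if anything falls off the work surface, if the arm or the gripper's body presses on something with over 40 N, if the wrist force passes 120 N, or if a joint passes its speed limit or range.

ROBOT

A 6-joint arm with a two-finger parallel gripper is mounted at the origin on a cart in front of the work surface, level with it; the furniture and walls round the work are solid. World frame = base frame: x ahead of the robot, y to its left, z up, the work surface at z = 0. Lengths are in mm, angles in rad, forces in N, time in s.
With the tool pointing down it reaches from about 300 to 775 mm from the base axis. Payload 14.6 kg.
Tool frame: the origin (TCP) lies midway between the tips of the shut fingers; the grasp point (between the pads) lies 19 mm behind it; z points along the fingers, y is the line along which they close (so a half turn about z gives the same grasp; the last joint's range is limited). The gripper opens to 94 mm and grips with 3 to 60 N. Pads are 16 mm wide; open, the fingers measure 119 mm over their backs; the gripper's body (75 mm by 177 mm) begins 78 mm behind the grasp point.
Start: joints at [1.157, 0.3, 1.521, -0, 1.321, -0.067], TCP at [186.936, 517.247, 205.446] pointing down, gripper open.
Joint ranges: [-3.03, 3.03], [-0.79, 2.21], [0.23, 2.52], [-1.04, 4.18], [0, 3.07], [-2.55, 2.55]. Speed limits (rad/s): [2.22, 2.22, 2.57, 3.14, 3.14, 3.14].

INTERFACE

Orientations are given as [roll, pitch, yaw] about the fixed x, y, z axes, in that order (R = Rz(yaw) Ry(pitch) Rx(roll)).
In Python, from cell import * gives the robot as it stands. The module is installed in compiled form; this text tells all that it offers.
- The arm moves only by the tool servo_tool, never from a script. Its argument "motion" is a list of rows, each an object of numbers: "wx", "wy", "wz": the turn, a rotation vector about the tool's x, y, z in units of 2 rad (1.0 is 2 rad); "dx", "dy", "dz": the shift along the tool's x, y, z in units of 10 cm (1.0 is 10 cm); "fingers": the closure, from -1 (fully open) to 1 (shut). In form: [{"wx": .., "wy": .., "wz": .., "dx": .., "dy": .., "dz": .., "fingers": ..}, ...]. A call has 1 to 10 rows; each row is the pose to reach, as a shift and turn from the pose commanded when the call began, along the tool's axes at that moment; what a row does not reach only later rows make up. A row lasts 1/10 s, in which the tool goes at most 50 mm and 8.59 degrees, less where a joint would pass 70% of its speed; a pose out of reach is approached as far as the arm can. A call with a number of a shift or a turn outside -1 to 1 is refused whole. A call with a gripper value outside its range is refused whole. The fingers move at their own pace and stop on an object; "newtons" is the grip in N (left out, the last holds). Time passes only in rows, so rows that repeat a pose let the fingers close. It gives the time, the measured TCP pose, the force, the opening and the grip force at its end, in the units of the state.
- read_state(): the state, without advancing time (a new reading comes with each control period).
- camera(name): name is "scene" or "top"; returns a dict with "image" (420x560x3 uint8, red, green, blue), "fx", "fy", "cx", "cy" (pixels), "R" (3x3) and "t" (3): a world point X has camera coordinates R X + t. Camera axes: x right, y down, z forward; pixel columns grow to the right and rows downward; lengths in mm; the calibration is good to about 2 mm. A picture is of the moment at which its call begins. There is no depth.
- sign_off(): hands the job in; it is judged then, once.
Trained networks look in a picture, given as the dict that the camera call returned (one of the last four; its "shot" number tells which), for a name from the list of things; names that differ only in an ending like _2 or _b are one class to them, and where a whole thing is asked for, a point or a joint stands for the part that bears it (a point fixed in the world has none). Each returns a list of dicts, best first, with "conf" (0 to 1); they miss things now and then, are a little off and sometimes report something else, mostly with a low value. They report only what shows in the picture. A call takes as long as a camera call.
- spot_in(query, picture): "location" ([column, row] in pixels, amid what is visible of it).
- trace(query, picture): "pixels" (420x560 bool, what is visible of it) and "location" ([column, row] in pixels, amid what is visible of it).
The state is a dict: "clock": time; "joints": joint angles; "qd": joint speeds; "effort": joint torques, N m; "eef_pos": TCP position; "eef_rot": TCP orientation; "wrist_force": force on the tool from outside, world axes, zero at the start; "moment": the same for the moment, N m; "finger_gap": finger opening in mm; "finger_force": force on a finger pad.
Only numpy, scipy, OpenCV 4.12 (cv2) and the standard library are available. Lean on these libraries where they do the work, as an engineer would, in place of code of your own. Each camera call takes 0.05 s, during which the arm holds its last target. There are 200 camera calls.

## Working session

There is one attempt and no reset: what is moved stays moved. The work goes in short steps, Python scripts to look and compute and a tool call to move; the robot and the scene stay as the last step left them, time stands still between calls to the robot, and variables do not carry over. Pictures are saved under pics/ and viewed, at most 10 in all, crops included, and the job is handed in when it is done.

Besides the shell and the picture viewer there is one more tool, called after "Request:" as name([rows], argument=value, ...), one row to a line, values as JSON. servo_tool: Moves the arm, as the interface text tells. Its arguments: {"type":"object","properties":{"motion":{"type":"array","items":{"type":"object","properties":{"wx":{"type":"number"},"wy":{"type":"number"},"wz":{"type":"number"},"dx":{"type":"number"},"dy":{"type":"number"},"dz":{"type":"number"},"fingers":{"type":"number"}}}},"newtons":{"type":"number"}},"required":["motion"]}

```bash
mkdir -p pics
python3 - <<'E'
from cell import *
import cv2,numpy as np
s=read_state();print({k:np.round(v,3).tolist() for k,v in s.items()})
ims=[]
for n in("scene","top"):
    p=camera(n);print(n,p["fx"],p["cx"],p["cy"],np.round(p["R"],4).tolist(),np.round(p["t"],1).tolist())
    for q in("clamp","jaw","handle","foot","stone","spray_bottle","polish_tin"):
        for d in trace(q,p)[:2]:
            ys,xs=np.where(d["pixels"]); print(q,round(d["conf"],2),np.round(d["location"],1),len(xs),(xs.min(),xs.max(),ys.min(),ys.max()) if len(xs) else 0)
    cv2.imwrite(f"pics/{n}0.png",p["image"][:,:,::-1])
E
```

```text
{'clock': 0.0, 'joints': [1.157, 0.3, 1.522, 0.0, 1.321, -0.067], 'qd': [-0.0, -0.0, -0.001, -0.001, -0.0, -0.002], 'effort': [-0.0, -53.181, -35.273, 0.071, 0.025, -0.0], 'eef_pos': [186.816, 517.01, 204.873], 'eef_rot': [-3.14, -0.0, 2.795], 'wrist_force': [-0.219, -0.549, -0.572], 'moment': [-0.008, -0.008, 0.018], 'finger_force': 0.0, 'finger_gap': 94.297}
scene 543.778284579426 278.6877446564537 216.60276612667684 [[0.8257, -0.5641, -0.005], [-0.4339, -0.6294, -0.6446], [0.3605, 0.5345, -0.7645]] [-577.4, 140.4, 1176.3]
clamp 0.9 [297.1 268.5] 6524 (np.int64(239), np.int64(352), np.int64(211), np.int64(320))
jaw 0.82 [298.8 239.2] 1389 (np.int64(276), np.int64(334), np.int64(215), np.int64(260))
handle 0.61 [284.8 229.4] 387 (np.int64(276), np.int64(292), np.int64(215), np.int64(241))
foot 0.61 [285.6 254.2] 53 (np.int64(279), np.int64(290), np.int64(254), np.int64(259))
stone 0.68 [277.5 263.1] 458 (np.int64(268), np.int64(292), np.int64(243), np.int64(279))
spray_bottle 0.79 [349.2 333. ] 2255 (np.int64(331), np.int64(381), np.int64(291), np.int64(366))
polish_tin 0.82 [246.8 
[... 275 characters left out ...]
0.2027], [0.2012, -0.0253, -0.9792]] [-241.0, 567.9, 1114.0]
clamp 0.91 [296.5 215.9] 4477 (np.int64(263), np.int64(330), np.int64(171), np.int64(257))
jaw 0.9 [300.4 201.3] 452 (np.int64(292), np.int64(306), np.int64(172), np.int64(224))
handle 0.59 [297.8 214. ] 207 (np.int64(292), np.int64(306), np.int64(206), np.int64(222))
handle 0.36 [286.5 222.5] 393 (np.int64(267), np.int64(302), np.int64(214), np.int64(230))
stone 0.7 [287.2 224.8] 360 (np.int64(268), np.int64(301), np.int64(214), np.int64(229))
spray_bottle 0.6 [382.5 211.3] 926 (np.int64(363), np.int64(396), np.int64(183), np.int64(227))
polish_tin 0.97 [180.4 200.3] 466 (np.int64(166), np.int64(189), np.int64(189), np.int64(212))
```

View pics/scene0.png

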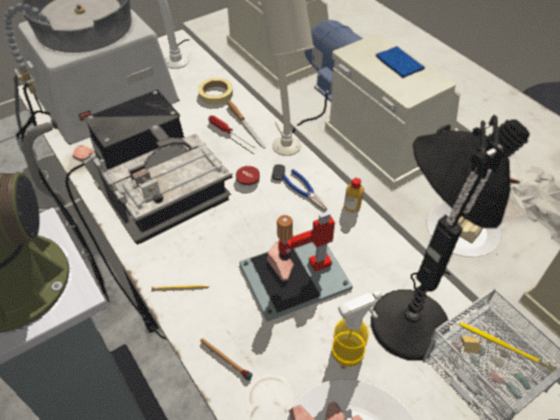

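View pics/top0.png

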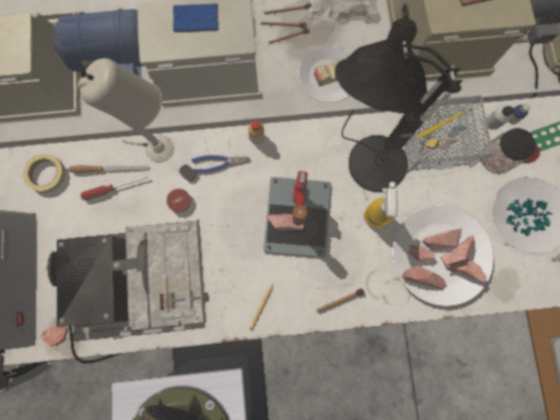

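```bash
cat > h.py <<'E'
from cell import *
import cv2,numpy as np
def ray(p,uv):
    R=np.array(p["R"]);t=np.array(p["t"]);d=R.T@np.array([(uv[0]-p["cx"])/p["fx"],(uv[1]-p["cy"])/p["fy"],1.])
    return -R.T@t,d/np.linalg.norm(d)
def atz(p,uv,z):
    o,d=ray(p,uv);return o+d*(z-o[2])/d[2]
def proj(p,X):
    c=np.array(p["R"])@np.asarray(X,float).T+np.array(p["t"])[:,None];return np.stack([p["fx"]*c[0]/c[2]+p["cx"],p["fy"]*c[1]/c[2]+p["cy"]],1)
def cyl(x,y,zt,r=15.5,h=48):
    a=np.linspace(0,2*np.pi,40);return np.concatenate([np.stack([x+r*np.cos(a),y+r*np.sin(a),0*a+z],1) for z in(zt,zt-h)])
E
python3 - <<'E'
from h import *
from scipy.optimize import least_squares
ps={n:camera(n) for n in("scene","top")}
box={}
for n,p in ps.items():
    d=trace("handle",p)[0];ys,xs=np.where(d["pixels"]);box[n]=np.array([xs.min(),xs.max()+1,ys.min(),ys.max()+1.]);print(n,d["conf"],box[n])
    c=trace("clamp",p)[0]["pixels"].astype(np.uint8)
    if n=="top":
        q=cv2.boxPoints(cv2.minAreaRect(cv2.findNonZero(c)));print(q)
        w=np.array([atz(p,u,12) for u in q]);print(w.round(1),[np.linalg.norm(w[i]-w[i-1]).round(1) for i in range(4)],[np.degrees(np.arctan2(*(w[i]-w[i-1])[1::-1])).round(1) for i in range(4)])
def f(v):
    r=[]
    for n,p in ps.items():
        u=proj(p,cyl(*v));b=box[n];r+=list(np.array([u[:,0].min(),u[:,0].max(),u[:,1].min(),u[:,1].max()])-b)
    return r
s=least_squares(f,[480,-50,210],loss="soft_l1");print("handle top",s.x,np.round(s.fun,1))
big=np.hstack([cv2.resize(ps["scene"]["image"][200:330,230:360],(400,400),interpolation=2),cv2.resize(ps["top"]["image"][160:265,245:350],(400,400),interpolation=2)])
cv2.imwrite("pics/z0.png",big[:,:,::-1])
E
```

```text
scene 0.87 [276. 293. 216. 242.]
top 0.57 [292. 307. 206. 222.]Traceback (most recent call last):
  File "<stdin>", line 7, in <module>
IndexError: list index out of range
```

Run:
```python
from h import *
from scipy.optimize import least_squares
ps={n:camera(n) for n in("scene","top")}
box={}
for n,p in ps.items():
    d=(trace("handle",p)+[None])[0]
    b={"scene":[276,293,215.5,242.],"top":[292,307,206,222.]}[n]
    if d: ys,xs=np.where(d["pixels"]);print(n,d["conf"],xs.min(),xs.max()+1,ys.min(),ys.max()+1)
    box[n]=np.array(b,float)
p=ps["top"]
q=np.array([[271,178],[331,183],[327,255],[265,249.]])
w=np.array([atz(p,u,12) for u in q]);print(w.round(1),[np.linalg.norm(w[i]-w[i-1]).round(1) for i in range(4)],[np.degrees(np.arctan2(*(w[i]-w[i-1])[1::-1])).round(1) for i in range(4)])
def f(v):
    r=[]
    for n,p in ps.items():
        u=proj(p,cyl(*v));b=box[n];r+=list(np.array([u[:,0].min(),u[:,0].max(),u[:,1].min(),u[:,1].max()])-b)
    return r
s=least_squares(f,[480,-50,210],loss="soft_l1");print("handle top",s.x,np.round(s.fun,1))
big=np.hstack([cv2.resize(ps["scene"]["image"][200:330,230:360],(400,400),interpolation=2),cv2.resize(ps["top"]["image"][160:265,245:350],(400,400),interpolation=2)])
cv2.imwrite("pics/z0.png",big[:,:,::-1])
```

```text
scene 0.66 276 293 215 242
top 0.65 292 307 206 222
[[ 620.7 -278.6   12. ]
 [ 591.6 -434.2   12. ]
 [ 405.  -401.    12. ]
 [ 436.  -245.3   12. ]] [np.float64(187.7), np.float64(158.3), np.float64(189.5), np.float64(158.7)] [np.float64(-10.2), np.float64(-100.6), np.float64(169.9), np.float64(78.7)]
handle top [ 487.32310841 -331.70972532  201.2676285 ] [ 0.4 -0.1 -0.9  1.   0.  -0.2 -0.5  1. ]
```

View pics/z0.png

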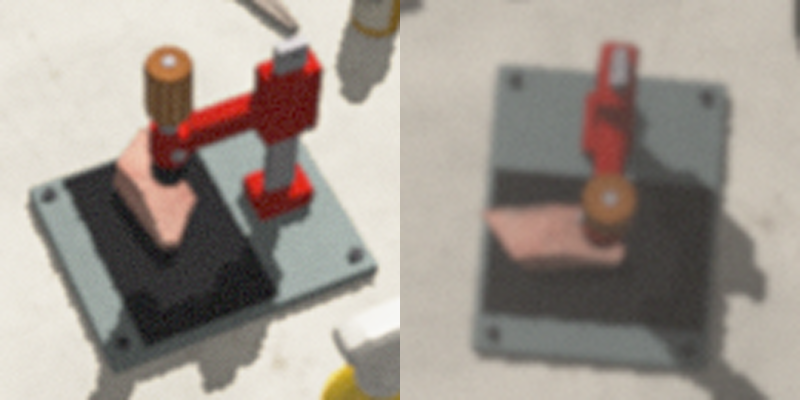

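The close-up shows the handle cap at about (285,220) in the scene and (299,210) from the top, with the foot above the stone's right end. The bar lies away from the robot, and the clamp x axis is at about -10°. The handle top fits at (487,-332,201), so the grip point is at z≈182.

Request:
servo_tool([
  {"dz": -0.5},
  {"dz": -1},
  {"dz": -1},
])

```text
schema error: expected keys wx, wy, wz, dx, dy, dz, fingers
```

Request:
servo_tool([
  {"dx": -0.27, "dy": -0.33, "dz": -0.17},
  {"dx": -0.54, "dy": -0.66, "dz": -0.33},
  {"dx": -0.82, "dy": -1, "dz": -0.5},
])

```text
schema error: expected keys wx, wy, wz, dx, dy, dz, fingers
```

Request:
servo_tool([
  {"dx": -0.27, "dy": -0.33},
  {"dx": -0.54, "dy": -0.66},
  {"dx": -0.82, "dy": -1},
])

```text
schema error: expected keys wx, wy, wz, dx, dy, dz, fingers
```

All keys are needed in every row.

Request:
servo_tool([
  {"wx": 0, "wy": 0, "wz": 0, "dx": 0, "dy": 0, "dz": -0.5, "fingers": -1},
  {"wx": 0, "wy": 0, "wz": 0, "dx": 0, "dy": 0, "dz": -1, "fingers": -1},
  {"wx": 0, "wy": 0, "wz": 0, "dx": 0, "dy": 0, "dz": -1, "fingers": -1},
])

```text
clock: 1.6
eef_pos: [187.5, 518.6, 312.3]
eef_rot: [3.131, 0.001, 2.795]
wrist_force: [0.0, -0.5, -0.4]
finger_gap: 94.0
finger_force: 0.0
```

Request:
servo_tool([
  {"wx": 0, "wy": 0, "wz": 0, "dx": -0.27, "dy": -0.33, "dz": -0.17, "fingers": -1},
  {"wx": 0, "wy": 0, "wz": 0, "dx": -0.54, "dy": -0.66, "dz": -0.33, "fingers": -1},
  {"wx": 0, "wy": 0, "wz": 0, "dx": -0.82, "dy": -1, "dz": -0.5, "fingers": -1},
])

```text
clock: 1.9
eef_pos: [230.1, 393.9, 355.5]
eef_rot: [-3.141, -0.0, 2.796]
wrist_force: [0.6, 0.7, 0.5]
finger_gap: 94.2
finger_force: 0.0
```

Request:
servo_tool([
  {"wx": 0, "wy": 0, "wz": 0, "dx": -0.27, "dy": -0.33, "dz": 0, "fingers": -1},
  {"wx": 0, "wy": 0, "wz": 0, "dx": -0.54, "dy": -0.66, "dz": 0, "fingers": -1},
  {"wx": 0, "wy": 0, "wz": 0, "dx": -0.82, "dy": -1, "dz": 0, "fingers": -1},
])

```text
clock: 2.2
eef_pos: [273.2, 271.8, 355.4]
eef_rot: [3.141, 0.0, 2.795]
wrist_force: [1.3, -0.3, -0.0]
finger_gap: 94.3
finger_force: 0.0
```

Request:
servo_tool([
  {"wx": 0, "wy": 0, "wz": 0, "dx": -0.27, "dy": -0.33, "dz": 0, "fingers": -1},
  {"wx": 0, "wy": 0, "wz": 0, "dx": -0.54, "dy": -0.66, "dz": 0, "fingers": -1},
  {"wx": 0, "wy": 0, "wz": 0, "dx": -0.82, "dy": -1, "dz": 0, "fingers": -1},
])

```text
clock: 2.5
eef_pos: [316.3, 149.9, 355.4]
eef_rot: [3.141, 0.0, 2.795]
wrist_force: [0.9, 0.6, -0.8]
finger_gap: 94.0
finger_force: 0.0
```

Request:
servo_tool([
  {"wx": 0, "wy": 0, "wz": 0, "dx": -0.27, "dy": -0.33, "dz": 0, "fingers": -1},
  {"wx": 0, "wy": 0, "wz": 0, "dx": -0.54, "dy": -0.66, "dz": 0, "fingers": -1},
  {"wx": 0, "wy": 0, "wz": 0, "dx": -0.82, "dy": -1, "dz": 0, "fingers": -1},
])

```text
clock: 2.8
eef_pos: [359.5, 27.8, 355.5]
eef_rot: [3.141, 0.001, 2.795]
wrist_force: [0.6, 0.7, 0.9]
finger_gap: 93.9
finger_force: 0.0
```

Request:
servo_tool([
  {"wx": 0, "wy": 0, "wz": 0, "dx": -0.27, "dy": -0.33, "dz": 0, "fingers": -1},
  {"wx": 0, "wy": 0, "wz": 0, "dx": -0.54, "dy": -0.66, "dz": 0, "fingers": -1},
  {"wx": 0, "wy": 0, "wz": 0, "dx": -0.82, "dy": -1, "dz": 0, "fingers": -1},
])

```text
clock: 3.1
eef_pos: [402.7, -94.2, 355.5]
eef_rot: [3.141, 0.001, 2.795]
wrist_force: [0.9, 0.9, -0.1]
finger_gap: 94.2
finger_force: 0.0
```

Request:
servo_tool([
  {"wx": 0, "wy": 0, "wz": 0.05, "dx": -0.27, "dy": -0.33, "dz": 0, "fingers": -1},
  {"wx": 0, "wy": 0, "wz": 0.1, "dx": -0.54, "dy": -0.66, "dz": 0, "fingers": -1},
  {"wx": 0, "wy": 0, "wz": 0.2, "dx": -0.81, "dy": -0.98, "dz": 0, "fingers": -1},
  {"wx": 0, "wy": 0, "wz": 0.25, "dx": -0.81, "dy": -0.98, "dz": 0, "fingers": -1},
  {"wx": 0, "wy": 0, "wz": 0.308, "dx": -0.81, "dy": -0.98, "dz": 0, "fingers": -1},
  {"wx": 0, "wy": 0, "wz": 0.308, "dx": -0.81, "dy": -0.98, "dz": 0, "fingers": -1},
])

```text
clock: 3.7
eef_pos: [445.4, -212.3, 355.0]
eef_rot: [-3.141, -0.001, 2.177]
wrist_force: [-0.5, 0.7, -0.3]
finger_gap: 94.2
finger_force: 0.0
```

Run:
```python
from h import *
s=read_state();print(s["clock"],s["joints"],s["eef_pos"],s["eef_rot"])
p=camera("scene")
cv2.imwrite("pics/s1.png",p["image"][100:340,150:470,::-1])
for v in([487,-332,201],[570,-346,180]):print(proj(p,[v]))
```

```text
3.7 [-5.18977079e-01  1.01987901e-01  1.41664467e+00  7.08960758e-06
  1.62355920e+00 -1.12469670e+00] [ 445.41455554 -212.27051114  355.04912219] [-3.14134055e+00 -5.43546882e-04  2.17651625e+00]
[[284.55699741 221.1354506 ]]
[[323.63496318 213.95635479]]
```

View pics/s1.png

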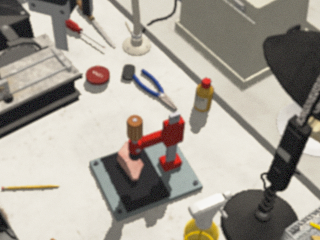

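The crop shows the clamp undisturbed. The predicted handle top (285,221) and bar top (324,214) match the picture, so I'm moving over the handle.

Request:
servo_tool([
  {"wx": 0, "wy": 0, "wz": 0, "dx": -0.45, "dy": -0.15, "dz": 0.2, "fingers": -0.3},
  {"wx": 0, "wy": 0, "wz": 0, "dx": -0.8, "dy": -0.25, "dz": 0.5, "fingers": -0.3},
  {"wx": 0, "wy": 0, "wz": 0, "dx": -1, "dy": -0.34, "dz": 0.8, "fingers": -0.3},
  {"wx": 0, "wy": 0, "wz": 0, "dx": -1, "dy": -0.34, "dz": 0.8, "fingers": -0.3},
])

```text
clock: 4.15
eef_pos: [473.6, -314.5, 270.7]
eef_rot: [-3.139, -0.007, 2.181]
wrist_force: [-1.0, 0.5, 0.0]
finger_gap: 65.3
finger_force: 0.0
```

Request:
servo_tool([
  {"wx": 0, "wy": 0, "wz": 0, "dx": -0.22, "dy": 0, "dz": 0, "fingers": -0.3},
  {"wx": 0, "wy": 0, "wz": 0, "dx": -0.22, "dy": 0, "dz": 0.3, "fingers": -0.3},
  {"wx": 0, "wy": 0, "wz": 0, "dx": -0.22, "dy": 0, "dz": 0.5, "fingers": -0.3},
  {"wx": 0, "wy": 0, "wz": 0, "dx": -0.22, "dy": 0, "dz": 0.5, "fingers": -0.3},
])

```text
clock: 4.55
eef_pos: [486.8, -330.3, 224.3]
eef_rot: [-3.141, -0.003, 2.182]
wrist_force: [0.6, -0.1, 0.9]
finger_gap: 61.3
finger_force: 0.0
```

Run:
```python
from h import *
s=read_state();print(s["clock"],s["eef_pos"],s["eef_rot"],s["finger_gap"])
a=camera("scene");b=camera("top")
big=np.hstack([cv2.resize(a["image"][130:330,200:400],(400,400),interpolation=2),cv2.resize(b["image"][130:280,225:375],(400,400),interpolation=2)])
cv2.imwrite("pics/z2.png",big[:,:,::-1])
```

```text
4.55 [ 486.82282997 -330.3062528   224.31134544] [-3.14083093e+00 -2.84598669e-03  2.18183897e+00] 61.26494006575194
```

View pics/z2.png

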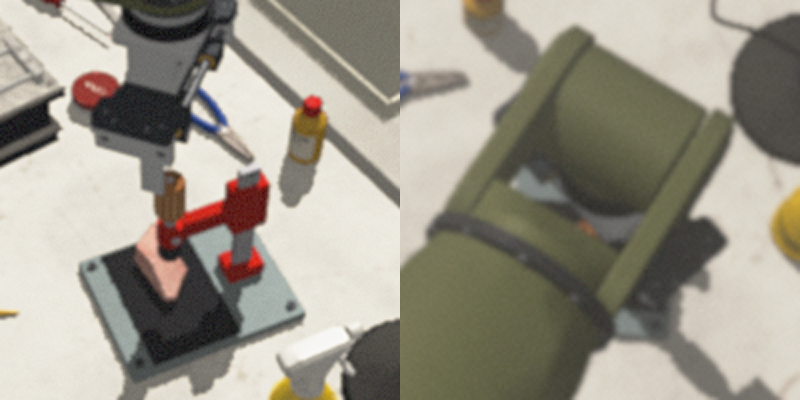

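The gripper stands over the handle, which is at (172,185) in the left crop between the fingers. Next I descend and close.

Request:
servo_tool([
  {"wx": 0, "wy": 0, "wz": 0, "dx": -0.01, "dy": 0, "dz": 0.2, "fingers": -0.3},
  {"wx": 0, "wy": 0, "wz": 0, "dx": -0.01, "dy": 0, "dz": 0.4, "fingers": -0.3},
  {"wx": 0, "wy": 0, "wz": 0, "dx": -0.01, "dy": 0, "dz": 0.6, "fingers": -0.3},
  {"wx": 0, "wy": 0, "wz": 0, "dx": -0.01, "dy": 0, "dz": 0.6, "fingers": -0.3},
])

```text
clock: 5.05
eef_pos: [487.6, -331.9, 165.2]
eef_rot: [-3.141, -0.001, 2.18]
wrist_force: [-0.5, 0.5, 0.9]
finger_gap: 60.5
finger_force: 0.0
```

Request:
servo_tool([
  {"wx": 0, "wy": 0, "wz": 0, "dx": 0, "dy": 0, "dz": 0, "fingers": 0.1},
  {"wx": 0, "wy": 0, "wz": 0, "dx": 0, "dy": 0, "dz": 0, "fingers": 0.2},
  {"wx": 0, "wy": 0, "wz": 0, "dx": 0, "dy": 0, "dz": 0, "fingers": 0.3},
  {"wx": 0, "wy": 0, "wz": 0, "dx": 0, "dy": 0, "dz": 0, "fingers": 0.5},
  {"wx": 0, "wy": 0, "wz": 0, "dx": 0, "dy": 0, "dz": 0, "fingers": 1},
  {"wx": 0, "wy": 0, "wz": 0, "dx": 0, "dy": 0, "dz": 0, "fingers": 1},
], newtons=25)

```text
clock: 5.65
eef_pos: [488.2, -332.3, 165.9]
eef_rot: [3.141, 0.001, 2.179]
wrist_force: [3.0, 1.5, 1.0]
finger_gap: 30.7
finger_force: 24.9
```

Run:
```python
from h import *
s=read_state();print({k:np.round(v,2).tolist() for k,v in s.items()})
```

```text
{'clock': 5.65, 'joints': [-0.66, 0.42, 1.45, 0.0, 1.27, -1.27], 'qd': [0.0, 0.0, 0.0, -0.0, -0.0, 0.0], 'effort': [-1.93, -58.13, -33.06, -0.92, 0.54, 0.07], 'eef_pos': [488.25, -332.31, 165.9], 'eef_rot': [3.14, 0.0, 2.18], 'wrist_force': [3.0, 1.47, 1.02], 'moment': [0.38, -0.71, 0.08], 'finger_force': 24.95, 'finger_gap': 30.68}
```

Request:
servo_tool([
  {"wx": 0, "wy": 0, "wz": 0, "dx": 0, "dy": 0.01, "dz": 0.02, "fingers": 1},
  {"wx": 0, "wy": 0, "wz": 0, "dx": 0, "dy": 0.01, "dz": 0.05, "fingers": 1},
  {"wx": 0, "wy": 0, "wz": 0, "dx": 0, "dy": 0.01, "dz": 0.08, "fingers": 1},
  {"wx": 0, "wy": 0, "wz": 0, "dx": 0, "dy": 0.01, "dz": 0.11, "fingers": 1},
  {"wx": 0, "wy": 0, "wz": 0, "dx": 0, "dy": 0.01, "dz": 0.14, "fingers": 1},
  {"wx": 0, "wy": 0, "wz": 0, "dx": 0, "dy": 0.01, "dz": 0.17, "fingers": 1},
  {"wx": 0, "wy": 0, "wz": 0, "dx": 0, "dy": 0.01, "dz": 0.2, "fingers": 1},
])

```text
clock: 6.35
eef_pos: [488.6, -331.9, 145.2]
eef_rot: [-3.142, -0.0, 2.179]
wrist_force: [0.9, 0.9, 2.7]
finger_gap: 30.7
finger_force: 24.9
```

Request:
servo_tool([
  {"wx": 0, "wy": 0, "wz": 0, "dx": 0, "dy": 0, "dz": 0.02, "fingers": 1},
  {"wx": 0, "wy": 0, "wz": 0, "dx": 0, "dy": 0, "dz": 0.04, "fingers": 1},
  {"wx": 0, "wy": 0, "wz": 0, "dx": 0, "dy": 0, "dz": 0.06, "fingers": 1},
  {"wx": 0, "wy": 0, "wz": 0, "dx": 0, "dy": 0, "dz": 0.08, "fingers": 1},
  {"wx": 0, "wy": 0, "wz": 0, "dx": 0, "dy": 0, "dz": 0.1, "fingers": 1},
  {"wx": 0, "wy": 0, "wz": 0, "dx": 0, "dy": 0, "dz": 0.1, "fingers": 1},
])

```text
clock: 6.95
eef_pos: [488.6, -331.8, 135.1]
eef_rot: [-3.142, -0.0, 2.179]
wrist_force: [0.9, -1.5, 0.6]
finger_gap: 30.9
finger_force: 24.9
```

Request:
servo_tool([
  {"wx": 0, "wy": 0, "wz": 0, "dx": 0, "dy": 0, "dz": 0.02, "fingers": 1},
  {"wx": 0, "wy": 0, "wz": 0, "dx": 0, "dy": 0, "dz": 0.04, "fingers": 1},
  {"wx": 0, "wy": 0, "wz": 0, "dx": 0, "dy": 0, "dz": 0.04, "fingers": 1},
])

```text
clock: 7.25
eef_pos: [488.6, -331.8, 131.1]
eef_rot: [-3.142, -0.0, 2.179]
wrist_force: [1.0, -1.2, 1.7]
finger_gap: 30.7
finger_force: 24.9
```

Run:
```python
from h import *
s=read_state();print(s["clock"],s["eef_pos"],s["wrist_force"],s["moment"])
a=camera("scene")
cv2.imwrite("pics/z3.png",cv2.resize(a["image"][190:310,230:350],(600,600),interpolation=2)[:,:,::-1])
```

```text
7.25 [ 488.57744741 -331.80856464  131.14319349] [ 0.95323684 -1.20087165  1.6542108 ] [-0.11614156 -0.19848913 -0.02651438]
```

View pics/z3.png

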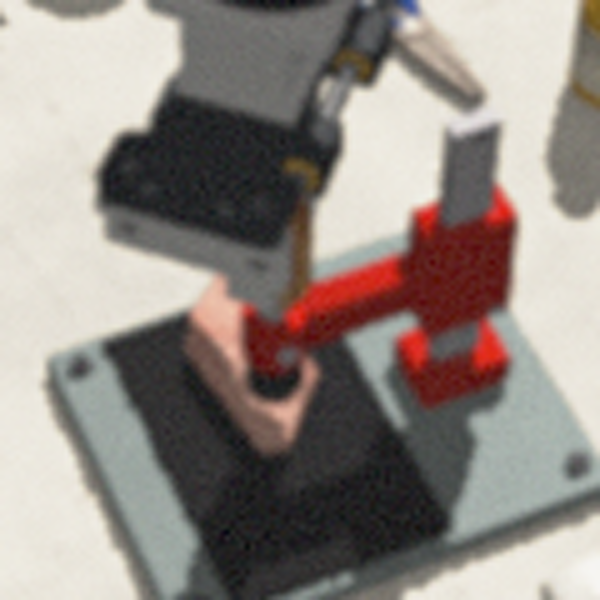

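The collar has slid down, with its top at (465,200) well below the bar end at (470,125). The foot at (275,385) is just above the stone, with no contact force yet. I'll go on in small steps.

Request:
servo_tool([
  {"wx": 0, "wy": 0, "wz": 0, "dx": 0, "dy": 0, "dz": 0.01, "fingers": 1},
  {"wx": 0, "wy": 0, "wz": 0, "dx": 0, "dy": 0, "dz": 0.02, "fingers": 1},
  {"wx": 0, "wy": 0, "wz": 0, "dx": 0, "dy": 0, "dz": 0.02, "fingers": 1},
])

```text
clock: 7.6
eef_pos: [488.6, -331.8, 129.3]
eef_rot: [-3.142, -0.0, 2.179]
wrist_force: [0.7, -0.7, 1.7]
finger_gap: 30.6
finger_force: 24.9
```

Request:
servo_tool([
  {"wx": 0, "wy": 0, "wz": 0, "dx": 0, "dy": 0, "dz": 0.005, "fingers": 1},
  {"wx": 0, "wy": 0, "wz": 0, "dx": 0, "dy": 0, "dz": 0.01, "fingers": 1},
  {"wx": 0, "wy": 0, "wz": 0, "dx": 0, "dy": 0, "dz": 0.01, "fingers": 1},
])

```text
clock: 7.9
eef_pos: [488.6, -331.8, 128.4]
eef_rot: [-3.142, -0.0, 2.179]
wrist_force: [1.3, -0.2, 2.1]
finger_gap: 30.8
finger_force: 24.9
```

Request:
servo_tool([
  {"wx": 0, "wy": 0, "wz": 0, "dx": 0, "dy": 0, "dz": 0.005, "fingers": 1},
  {"wx": 0, "wy": 0, "wz": 0, "dx": 0, "dy": 0, "dz": 0.01, "fingers": 1},
  {"wx": 0, "wy": 0, "wz": 0, "dx": 0, "dy": 0, "dz": 0.01, "fingers": 1},
])

```text
clock: 8.2
eef_pos: [488.6, -331.8, 127.4]
eef_rot: [3.142, -0.0, 2.179]
wrist_force: [1.1, 0.4, 1.1]
finger_gap: 30.5
finger_force: 24.9
```

Request:
servo_tool([
  {"wx": 0, "wy": 0, "wz": 0, "dx": 0, "dy": 0, "dz": 0.005, "fingers": 1},
  {"wx": 0, "wy": 0, "wz": 0, "dx": 0, "dy": 0, "dz": 0.01, "fingers": 1},
  {"wx": 0, "wy": 0, "wz": 0, "dx": 0, "dy": 0, "dz": 0.01, "fingers": 1},
])

```text
clock: 8.5
eef_pos: [488.6, -331.8, 126.4]
eef_rot: [-3.142, -0.0, 2.179]
wrist_force: [0.4, 0.0, 1.6]
finger_gap: 30.9
finger_force: 24.9
```

Request:
servo_tool([
  {"wx": 0, "wy": 0, "wz": 0, "dx": 0, "dy": 0, "dz": 0.005, "fingers": 1},
  {"wx": 0, "wy": 0, "wz": 0, "dx": 0, "dy": 0, "dz": 0.01, "fingers": 1},
  {"wx": 0, "wy": 0, "wz": 0, "dx": 0, "dy": 0, "dz": 0.01, "fingers": 1},
])

```text
clock: 8.8
eef_pos: [488.6, -331.8, 125.4]
eef_rot: [-3.142, -0.0, 2.179]
wrist_force: [0.1, -0.1, 1.8]
finger_gap: 30.5
finger_force: 24.9
```

Request:
servo_tool([
  {"wx": 0, "wy": 0, "wz": 0, "dx": 0, "dy": 0, "dz": 0.005, "fingers": 1},
  {"wx": 0, "wy": 0, "wz": 0, "dx": 0, "dy": 0, "dz": 0.01, "fingers": 1},
  {"wx": 0, "wy": 0, "wz": 0, "dx": 0, "dy": 0, "dz": 0.01, "fingers": 1},
])

```text
clock: 9.1
eef_pos: [488.6, -331.9, 124.4]
eef_rot: [3.142, 0.0, 2.179]
wrist_force: [1.3, 0.4, 1.5]
finger_gap: 30.7
finger_force: 24.9
```

Request:
servo_tool([
  {"wx": 0, "wy": 0, "wz": 0, "dx": 0, "dy": 0, "dz": 0.005, "fingers": 1},
  {"wx": 0, "wy": 0, "wz": 0, "dx": 0, "dy": 0, "dz": 0.01, "fingers": 1},
  {"wx": 0, "wy": 0, "wz": 0, "dx": 0, "dy": 0, "dz": 0.01, "fingers": 1},
])

```text
clock: 9.4
eef_pos: [488.6, -331.8, 123.4]
eef_rot: [-3.142, -0.0, 2.179]
wrist_force: [0.3, -0.3, 1.9]
finger_gap: 30.4
finger_force: 24.9
```

Request:
servo_tool([
  {"wx": 0, "wy": 0, "wz": 0, "dx": 0, "dy": 0, "dz": 0.005, "fingers": 1},
  {"wx": 0, "wy": 0, "wz": 0, "dx": 0, "dy": 0, "dz": 0.01, "fingers": 1},
  {"wx": 0, "wy": 0, "wz": 0, "dx": 0, "dy": 0, "dz": 0.01, "fingers": 1},
])

```text
clock: 9.7
eef_pos: [488.6, -331.8, 122.4]
eef_rot: [-3.142, -0.0, 2.179]
wrist_force: [0.1, 0.4, 1.6]
finger_gap: 30.9
finger_force: 24.9
```

Request:
servo_tool([
  {"wx": 0, "wy": 0, "wz": 0, "dx": 0, "dy": 0, "dz": 0.005, "fingers": 1},
  {"wx": 0, "wy": 0, "wz": 0, "dx": 0, "dy": 0, "dz": 0.01, "fingers": 1},
  {"wx": 0, "wy": 0, "wz": 0, "dx": 0, "dy": 0, "dz": 0.01, "fingers": 1},
])

```text
clock: 10.0
eef_pos: [488.7, -331.9, 121.7]
eef_rot: [3.142, 0.0, 2.179]
wrist_force: [0.7, 0.3, 3.8]
finger_gap: 30.5
finger_force: 24.9
```

Request:
servo_tool([
  {"wx": 0, "wy": 0, "wz": 0, "dx": 0, "dy": 0, "dz": 0.005, "fingers": 1},
  {"wx": 0, "wy": 0, "wz": 0, "dx": 0, "dy": 0, "dz": 0.005, "fingers": 1},
  {"wx": 0, "wy": 0, "wz": 0, "dx": 0, "dy": 0, "dz": 0.005, "fingers": 1},
])

```text
clock: 10.3
eef_pos: [488.8, -331.9, 121.5]
eef_rot: [3.141, 0.001, 2.179]
wrist_force: [-0.2, 1.0, 7.7]
finger_gap: 30.5
finger_force: 25.0
```

Request:
servo_tool([
  {"wx": 0, "wy": 0, "wz": 0, "dx": 0, "dy": 0, "dz": 0.004, "fingers": 1},
  {"wx": 0, "wy": 0, "wz": 0, "dx": 0, "dy": 0, "dz": 0.004, "fingers": 1},
  {"wx": 0, "wy": 0, "wz": 0, "dx": 0, "dy": 0, "dz": 0.004, "fingers": 1},
])

```text
clock: 10.6
eef_pos: [488.9, -332.0, 121.3]
eef_rot: [3.141, 0.001, 2.179]
wrist_force: [-0.2, 0.8, 7.9]
finger_gap: 30.5
finger_force: 25.0
```

Request:
servo_tool([
  {"wx": 0, "wy": 0, "wz": 0, "dx": 0, "dy": 0, "dz": 0.003, "fingers": 1},
  {"wx": 0, "wy": 0, "wz": 0, "dx": 0, "dy": 0, "dz": 0.003, "fingers": 1},
  {"wx": 0, "wy": 0, "wz": 0, "dx": 0, "dy": 0, "dz": 0.003, "fingers": 1},
])

```text
clock: 10.9
eef_pos: [488.9, -332.0, 121.2]
eef_rot: [3.141, 0.001, 2.179]
wrist_force: [-0.6, 0.1, 9.4]
finger_gap: 31.0
finger_force: 25.0
```

Run:
```python
from h import *
import time
for i in range(5):
    s=read_state();print(s["clock"],s["eef_pos"][2],np.round(s["wrist_force"],2),np.round(s["moment"],2))
    camera("scene")
```

```text
10.9 121.18397877244661 [-0.64  0.13  9.41] [0.18 0.2  0.03]
10.95 121.17260508609667 [-1.25  0.23  9.74] [0.22 0.15 0.05]
11.0 121.20910686334767 [-0.42  0.95  9.53] [0.19 0.17 0.06]
11.05 121.19386510038143 [-1.04  1.24  9.35] [0.16 0.17 0.02]
11.1 121.18255803660706 [-0.51  1.23  9.36] [0.24 0.21 0.04]
```

Contact holds at about 9.5 N. Now I turn the handle clockwise.

Request:
servo_tool([
  {"wx": 0, "wy": 0, "wz": 0.05, "dx": 0, "dy": 0, "dz": 0, "fingers": 1},
  {"wx": 0, "wy": 0, "wz": 0.1, "dx": 0, "dy": 0, "dz": 0, "fingers": 1},
  {"wx": 0, "wy": 0, "wz": 0.15, "dx": 0, "dy": 0, "dz": 0, "fingers": 1},
  {"wx": 0, "wy": 0, "wz": 0.2, "dx": 0, "dy": 0, "dz": 0, "fingers": 1},
  {"wx": 0, "wy": 0, "wz": 0.25, "dx": 0, "dy": 0, "dz": 0, "fingers": 1},
  {"wx": 0, "wy": 0, "wz": 0.25, "dx": 0, "dy": 0, "dz": 0, "fingers": 1},
])

```text
clock: 11.75
eef_pos: [489.1, -331.9, 121.1]
eef_rot: [3.14, 0.001, 1.675]
wrist_force: [0.4, 1.0, 8.3]
finger_gap: 30.9
finger_force: 25.0
```

Run:
```python
from h import *
s=read_state();print(s["clock"],np.round(s["eef_pos"],2),np.round(s["wrist_force"],2),np.round(s["moment"],3))
```

```text
11.75 [ 489.08 -331.87  121.06] [0.36 0.95 8.34] [ 0.283 -0.191  0.001]
```

Request:
servo_tool([
  {"wx": 0, "wy": 0, "wz": 0.05, "dx": 0, "dy": 0, "dz": 0, "fingers": 1},
  {"wx": 0, "wy": 0, "wz": 0.1, "dx": 0, "dy": 0, "dz": 0, "fingers": 1},
  {"wx": 0, "wy": 0, "wz": 0.15, "dx": 0, "dy": 0, "dz": 0, "fingers": 1},
  {"wx": 0, "wy": 0, "wz": 0.2, "dx": 0, "dy": 0, "dz": 0, "fingers": 1},
  {"wx": 0, "wy": 0, "wz": 0.25, "dx": 0, "dy": 0, "dz": 0, "fingers": 1},
  {"wx": 0, "wy": 0, "wz": 0.25, "dx": 0, "dy": 0, "dz": 0, "fingers": 1},
])

```text
clock: 12.35
eef_pos: [489.2, -331.9, 121.0]
eef_rot: [3.14, -0.0, 1.175]
wrist_force: [1.7, 0.4, 7.0]
finger_gap: 30.9
finger_force: 25.0
```

Run:
```python
from h import *
for i in range(3):
    s=read_state();print(s["clock"],np.round(s["eef_pos"],2),np.round(s["wrist_force"],2),np.round(s["moment"],3));camera("scene")
```

```text
12.35 [ 489.2  -331.87  120.99] [1.73 0.42 6.96] [ 0.066 -0.436 -0.078]
12.4 [ 489.19 -331.95  120.99] [1.76 0.62 7.03] [ 0.139 -0.428 -0.067]
12.45 [ 489.18 -331.98  120.99] [2.06 0.44 7.87] [ 0.155 -0.393 -0.106]
```

Request:
servo_tool([
  {"wx": 0, "wy": 0, "wz": 0.05, "dx": 0, "dy": 0, "dz": 0, "fingers": 1},
  {"wx": 0, "wy": 0, "wz": 0.1, "dx": 0, "dy": 0, "dz": 0, "fingers": 1},
  {"wx": 0, "wy": 0, "wz": 0.15, "dx": 0, "dy": 0, "dz": 0, "fingers": 1},
  {"wx": 0, "wy": 0, "wz": 0.2, "dx": 0, "dy": 0, "dz": 0, "fingers": 1},
  {"wx": 0, "wy": 0, "wz": 0.25, "dx": 0, "dy": 0, "dz": 0, "fingers": 1},
  {"wx": 0, "wy": 0, "wz": 0.25, "dx": 0, "dy": 0, "dz": 0, "fingers": 1},
])

```text
clock: 13.1
eef_pos: [489.3, -331.9, 121.0]
eef_rot: [3.14, -0.001, 0.675]
wrist_force: [1.5, -0.4, 5.8]
finger_gap: 30.9
finger_force: 25.0
```

Run:
```python
from h import *
for i in range(3):
    s=read_state();print(s["clock"],np.round(s["eef_pos"],2),np.round(s["wrist_force"],2),np.round(s["moment"],3));camera("scene")
```

```text
13.1 [ 489.27 -331.95  121.  ] [ 1.51 -0.36  5.76] [-0.024 -0.546 -0.015]
13.15 [ 489.27 -331.97  121.  ] [ 2.39 -0.62  6.59] [ 0.107 -0.492 -0.07 ]
13.2 [ 489.24 -332.01  120.98] [1.71 0.07 7.04] [ 0.114 -0.495 -0.054]
```

Request:
servo_tool([
  {"wx": 0, "wy": 0, "wz": 0.05, "dx": 0, "dy": 0, "dz": 0, "fingers": 1},
  {"wx": 0, "wy": 0, "wz": 0.1, "dx": 0, "dy": 0, "dz": 0, "fingers": 1},
  {"wx": 0, "wy": 0, "wz": 0.15, "dx": 0, "dy": 0, "dz": 0, "fingers": 1},
  {"wx": 0, "wy": 0, "wz": 0.2, "dx": 0, "dy": 0, "dz": 0, "fingers": 1},
  {"wx": 0, "wy": 0, "wz": 0.23, "dx": 0, "dy": 0, "dz": 0, "fingers": 1},
  {"wx": 0, "wy": 0, "wz": 0.23, "dx": 0, "dy": 0, "dz": 0, "fingers": 1},
  {"wx": 0, "wy": 0, "wz": 0.23, "dx": 0, "dy": 0, "dz": 0, "fingers": 1},
])

```text
clock: 13.95
eef_pos: [489.3, -332.0, 120.9]
eef_rot: [3.14, -0.002, 0.219]
wrist_force: [2.8, 0.4, 6.0]
finger_gap: 30.8
finger_force: 25.0
```

Run:
```python
from h import *
for i in range(3):
    s=read_state();print(s["clock"],np.round(s["eef_pos"],2),np.round(s["eef_rot"],3),np.round(s["wrist_force"],2),np.round(s["moment"],3));p=camera("scene")
cv2.imwrite("pics/z4.png",cv2.resize(p["image"][190:310,230:350],(600,600),interpolation=2)[:,:,::-1])
```

```text
13.95 [ 489.29 -331.95  120.92] [ 3.14e+00 -2.00e-03  2.19e-01] [2.83 0.36 5.96] [ 0.181 -0.627 -0.064]
14.0 [ 489.28 -331.95  120.91] [ 3.141e+00 -2.000e-03  2.190e-01] [1.97 1.49 5.52] [ 0.127 -0.614 -0.054]
14.05 [ 489.28 -331.97  120.9 ] [ 3.141e+00 -2.000e-03  2.190e-01] [2.62 0.31 6.12] [ 0.192 -0.627 -0.037]
```

View pics/z4.png

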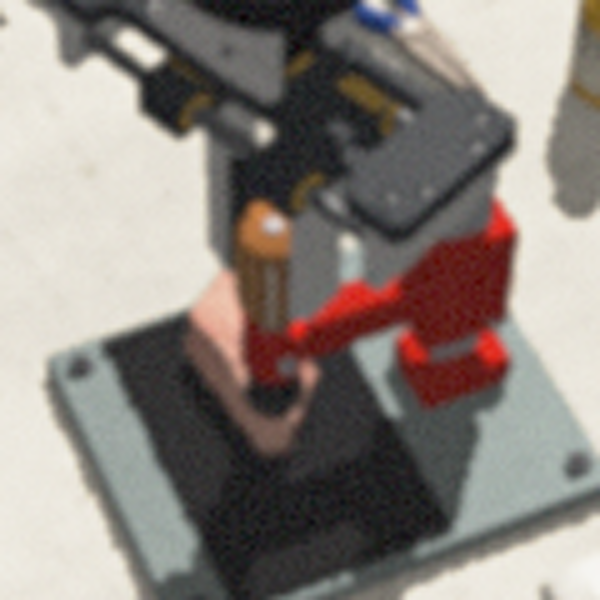

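The handle has turned with the gripper and the stone is unmoved. I'll relieve the gripper's push to see what the clamp holds by itself.

Request:
servo_tool([
  {"wx": 0, "wy": 0, "wz": 0, "dx": 0, "dy": 0, "dz": -0.005, "fingers": 1},
  {"wx": 0, "wy": 0, "wz": 0, "dx": 0, "dy": 0, "dz": -0.01, "fingers": 1},
  {"wx": 0, "wy": 0, "wz": 0, "dx": 0, "dy": 0, "dz": -0.01, "fingers": 1},
  {"wx": 0, "wy": 0, "wz": 0, "dx": 0, "dy": 0, "dz": -0.01, "fingers": 1},
])

```text
clock: 14.5
eef_pos: [488.8, -332.0, 121.2]
eef_rot: [3.141, -0.0, 0.219]
wrist_force: [4.9, -1.4, 0.1]
finger_gap: 30.7
finger_force: 25.0
```

Run:
```python
from h import *
for i in range(4):
    s=read_state();print(s["clock"],np.round(s["eef_pos"],2),np.round(s["wrist_force"],2),np.round(s["moment"],3));p=camera("scene")
```

```text
14.5 [ 488.83 -331.98  121.23] [ 4.89 -1.36  0.14] [-0.537 -1.033 -0.012]
14.55 [ 488.78 -331.97  121.2 ] [ 4.17 -1.66  0.71] [-0.474 -1.09  -0.055]
14.6 [ 488.8  -331.99  121.22] [ 4.77 -1.24  0.89] [-0.52  -1.063  0.028]
14.65 [ 488.78 -331.98  121.2 ] [ 4.42 -1.83  0.17] [-0.437 -1.058  0.043]
```

Request:
servo_tool([
  {"wx": 0, "wy": 0, "wz": 0.03, "dx": 0.005, "dy": 0, "dz": 0, "fingers": 1},
  {"wx": 0, "wy": 0, "wz": 0.07, "dx": 0.005, "dy": 0, "dz": 0, "fingers": 1},
  {"wx": 0, "wy": 0, "wz": 0.1, "dx": 0.005, "dy": 0, "dz": 0, "fingers": 1},
  {"wx": 0, "wy": 0, "wz": 0.1, "dx": 0.005, "dy": 0, "dz": 0, "fingers": 1},
])

```text
clock: 15.1
eef_pos: [489.0, -331.8, 121.1]
eef_rot: [3.142, 0.0, 0.018]
wrist_force: [3.0, -1.4, 0.7]
finger_gap: 30.5
finger_force: 25.0
```

Run:
```python
from h import *
for i in range(4):
    s=read_state();print(s["clock"],np.round(s["eef_pos"],2),np.round(s["wrist_force"],2),np.round(s["moment"],3));p=camera("scene")
```

```text
15.1 [ 489.03 -331.82  121.11] [ 2.96 -1.4   0.71] [-0.477 -0.63  -0.016]
15.15 [ 489.   -331.84  121.09] [ 3.45 -2.38 -0.59] [-0.607 -0.707 -0.02 ]
15.2 [ 489.01 -331.85  121.12] [ 3.19 -2.69  0.28] [-0.558 -0.665 -0.039]
15.25 [ 489.02 -331.83  121.15] [ 2.84 -2.41 -0.3 ] [-0.612 -0.69  -0.066]
```

The clamp alone holds about 10 N. Now I release and retreat straight up.

Request:
servo_tool([
  {"wx": 0, "wy": 0, "wz": 0, "dx": 0, "dy": 0, "dz": 0, "fingers": 0.1},
  {"wx": 0, "wy": 0, "wz": 0, "dx": 0, "dy": 0, "dz": 0, "fingers": -0.2},
  {"wx": 0, "wy": 0, "wz": 0, "dx": 0, "dy": 0, "dz": 0, "fingers": -0.3},
  {"wx": 0, "wy": 0, "wz": 0, "dx": 0, "dy": 0, "dz": 0, "fingers": -0.3},
  {"wx": 0, "wy": 0, "wz": 0, "dx": 0, "dy": 0, "dz": 0, "fingers": -0.3},
])

```text
clock: 15.8
eef_pos: [489.0, -331.7, 121.2]
eef_rot: [-3.141, 0.0, 0.019]
wrist_force: [-0.0, -0.5, 0.3]
finger_gap: 60.8
finger_force: 0.0
```

Request:
servo_tool([
  {"wx": 0, "wy": 0, "wz": 0, "dx": 0, "dy": 0, "dz": -0.15, "fingers": -0.3},
  {"wx": 0, "wy": 0, "wz": 0, "dx": 0, "dy": 0, "dz": -0.4, "fingers": -0.3},
  {"wx": 0, "wy": 0, "wz": 0, "dx": 0, "dy": 0, "dz": -0.7, "fingers": -0.3},
  {"wx": 0, "wy": 0, "wz": 0, "dx": 0, "dy": 0, "dz": -1, "fingers": -0.3},
  {"wx": 0, "wy": 0, "wz": 0, "dx": 0, "dy": 0, "dz": -1, "fingers": -0.3},
])

```text
clock: 16.3
eef_pos: [490.2, -332.5, 226.8]
eef_rot: [3.137, -0.006, 0.019]
wrist_force: [0.3, 0.3, -0.4]
finger_gap: 61.1
finger_force: 0.0
```

Run:
```python
from h import *
s=read_state();print(s["clock"],np.round(s["eef_pos"],2),np.round(s["wrist_force"],2),s["finger_gap"]);p=camera("scene")
cv2.imwrite("pics/z5.png",cv2.resize(p["image"][190:310,230:350],(600,600),interpolation=2)[:,:,::-1])
```

```text
16.3 [ 490.22 -332.55  226.81] [ 0.27  0.31 -0.36] 61.051519545833
```

View pics/z5.png

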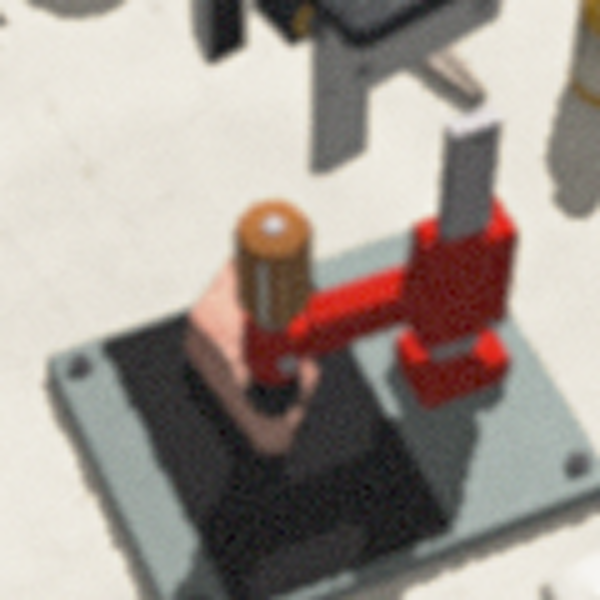

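The clamp stays put with its foot at (275,395) on the stone. The handle, with its cap at (272,225), is free, and the gripper is well clear above it. Handing in.

```bash
python3 -c "
from cell import *
print(sign_off())"
```

```text
the job is handed in; nothing more can be done
None
```

I clamped the stone where it lay and handed the job in at about 16 s. The handle is turned about 2.16 rad clockwise, the clamp alone presses with roughly 10 N (estimated, not measured directly), and the gripper is clear; the hand-in gave no verdict.

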